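# Start two kitchen timers

## Task

Start the yellow kitchen timer and after it the blue one: with the fingertips press each coloured cap gently but fully down into its timer, where it stays, then draw the hand clear. Only press: do not lift, tip or push any timer along, leave the red and green timers' caps as they are, and disturb nothing else on the worktop.

Things in the scene. Friction and masses are not known exactly. Their poses are not given: they have to be found in the camera images.
- timer_yellow: kitchen timer with a yellow cap: loose, round white puck 66 mm across and 34 mm high, 0.25 kg, with a small display on one side and a round yellow push cap (43 mm across, flat top) in the middle of its top. Origin at the centre of its underside, z up. The first to be started.
- top_yellow (a point): centre of the flat top face of the yellow cap; moves with the cap: 48 mm above the timer's underside when up, 38 mm when fully down (still 4 mm proud of the housing)
- cap_yellow (a joint): travel of the yellow cap in m: 0 up (not running), 0.010 fully down. No spring: it slides against about 3 N (a little more when pushed fast) and stays where it is left; starts up
- timer_blue: kitchen timer with a blue cap: loose, round white puck 66 mm across and 34 mm high, 0.25 kg, with a small display on one side and a round blue push cap (43 mm across, flat top) in the middle of its top. Origin at the centre of its underside, z up. The second to be started.
- top_blue (a point): centre of the flat top face of the blue cap; moves with the cap: 48 mm above the timer's underside when up, 38 mm when fully down (still 4 mm proud of the housing)
- cap_blue (a joint): travel of the blue cap in m: 0 up (not running), 0.010 fully down. No spring: it slides against about 3 N (a little more when pushed fast) and stays where it is left; starts up
- timer_red: kitchen timer with a red cap: loose, round white puck 66 mm across and 34 mm high, 0.25 kg, with a small display on one side and a round red push cap (43 mm across, flat top) in the middle of its top. Origin at the centre of its underside, z up. A bystander; it may already be running (cap part of the way down).
- top_red (a point): centre of the flat top face of the red cap; moves with the cap: 48 mm above the timer's underside when up, 38 mm when fully down (still 4 mm proud of the housing)
- cap_red (a joint): travel of the red cap in m: 0 up (not running), 0.010 fully down. No spring: it slides against about 3 N (a little more when pushed fast) and stays where it is left; starts anywhere from 0 to 0.008
- timer_green: kitchen timer with a green cap: loose, round white puck 66 mm across and 34 mm high, 0.25 kg, with a small display on one side and a round green push cap (43 mm across, flat top) in the middle of its top. Origin at the centre of its underside, z up. A bystander; it may already be running (cap part of the way down).
- top_green (a point): centre of the flat top face of the green cap; moves with the cap: 48 mm above the timer's underside when up, 38 mm when fully down (still 4 mm proud of the housing)
- cap_green (a joint): travel of the green cap in m: 0 up (not running), 0.010 fully down. No spring: it slides against about 3 N (a little more when pushed fast) and stays where it is left; starts anywhere from 0 to 0.008
- tin: small round food tin with a green label, 57 across, 72 high; origin at the centre of its underside. Loose; sizes in mm. A bystander.
- salt: salt shaker, grey top, 44 across, 90 high; origin at the centre of its underside. Loose; sizes in mm. A bystander.
- spice: spice jar with a green screw cap, 44 across, 100 high; origin at the centre of its underside. Loose; sizes in mm. A bystander.
- mug: cream-white mug standing upright, 78 across, 109 with its handle, 101 high; origin at the centre of its underside. Loose; sizes in mm. A bystander.
- garlic: whole garlic bulb, 53 across, 53 high; origin at the centre of its underside. Loose; sizes in mm. A bystander.
- peeler: vegetable peeler with a red handle, 170 x 25 x 18, lying flat; origin at the centre of its underside. Loose; sizes in mm. A bystander.
Mind the look-alikes: they are no part of the job. Leave any orange or pink look-alike of the timer_blue alone. Leave any orange or turquoise look-alike of the timer_yellow alone.

How it is judged:
By the outcome, as a careful person would: the job done as asked, in the order asked, and still so for the second after the job is handed in, with the robot touching nothing.
It also fails if it takes over 38 s, if anything falls off the work surface, if the arm or the gripper's body presses on something with over 40 N, if the wrist force passes 120 N, or if a joint passes its speed limit or range.

## Robot

A 7-joint arm with a two-finger parallel gripper is mounted at the origin on a cart in front of the work surface, level with it; the furniture and walls round the work are solid. World frame = base frame: x ahead of the robot, y to its left, z up, the work surface at z = 0. Lengths are in m, angles in rad, forces in N, time in s.
With the tool pointing down it reaches from about 0.4 to 0.85 m from the base axis. Payload 4.5 kg.
Tool frame: the origin (TCP) lies midway between the tips of the shut fingers; the grasp point (between the pads) lies r.grip_point_offset behind it (r.grip_point_offset is the distance from the TCP to the grasp point, in m); z points along the fingers, y is the line along which they close (so a half turn about z gives the same grasp; the last joint's range is limited). The gripper opens to 88 mm and grips with 3 to 60 N. Pads are 18 mm wide; open, the fingers measure 123 mm over their backs; the gripper's body (75 mm by 187 mm) begins 45 mm behind the grasp point.
Start: joints at [1.183, 0.689, -0.195, 1.565, 0.157, 0.902, -0.215], TCP at [0.256, -0.57, 0.239] pointing down, gripper open.
Joint ranges: [-3.01, 3.01], [-0.46, 2.08], [-1.47, 1.51], [0.13, 2.56], [-1, 4.14], [0.04, 2.09], [-2.66, 2.66]. Speed limits (rad/s): [2.57, 2.57, 3.14, 3.14, 3.14, 3.14, 3.14].

## Interface

Orientations are given as a unit quaternion [x, y, z, w].
In Python, from plant import r gives the robot as it stands.
- The arm moves only by the shell command python3 -m jog 'ROWS' [FORCE]. ROWS is JSON, a list of rows, each an object of numbers: "wx", "wy", "wz": the turn, a rotation vector about the world's x, y, z as a fraction of full scale; "dx", "dy", "dz": the shift along the world's x, y, z as a fraction of full scale; "hand": the closure, from 0 (fully open) to 1 (shut). In form: [{"wx": .., "wy": .., "wz": .., "dx": .., "dy": .., "dz": .., "hand": ..}, ...]. A call has 1 to 5 rows; each row shifts and turns the commanded pose from where the row before left it; what a row does not reach is not made up. Full scale, the value 1, is 0.25 m for a shift and 2 rad for a turn. A row lasts 1/12 s, in which the tool goes at most 41.7 mm and 7.16 degrees, less where a joint would pass 70% of its speed; a pose out of reach is approached as far as the arm can. A call with a number of a shift or a turn outside -1 to 1 is refused whole. A call with a gripper value outside its range is refused whole. The fingers move at their own pace and stop on an object; FORCE is the grip in N (left out, the last holds). Time passes only in rows, so rows that do not move let the fingers close. It gives the time, the measured TCP pose, the force, the opening and the grip force at its end, in the units of the state.
- r.get_state(): the state, without advancing time (a new reading comes with each control period).
- r.snapshot(name): name is "scene" or "top"; returns the picture (384x512x3 uint8, red, green, blue); there is no depth.
- r.camera_info(name): a dict with "mtx" (3x3 intrinsics, pixels), "k1" (the pictures are not rectified: a ray, as slopes to the right and down, at radius r is drawn at 1 + k1 r^2 times it, then the intrinsics apply), "R" (3x3) and "t" (3): a world point X has camera coordinates R X + t. Camera axes: x right, y down, z forward; pixel columns grow to the right and rows downward; lengths in m; the calibration is good to about 2 mm. A picture is of the moment at which its call begins. camera_info takes no time and is no camera call.
- r.finish_job(): hands the job in; it is judged then, once.
Trained networks look in the newest picture that a camera, given by its name, has taken for a name from the list of things; names that differ only in an ending like _2 or _b are one class to them, and where a whole thing is asked for, a point or a joint stands for the part that bears it (a point fixed in the world has none). Each returns a list of dicts, best first, with "p" (0 to 1); they miss things now and then, are a little off and sometimes report something else, mostly with a low value. They report only what shows in the picture. A call takes as long as a camera call. They do not tell look-alikes from the thing itself.
- r.search_frame(camera, query): "bbox" ([left, top, right, bottom] in pixels, round what is visible of it).
- r.masks_of(camera, query): "region" (384x512 bool, what is visible of it) and "bbox" ([left, top, right, bottom] in pixels, round what is visible of it).
The state is a dict: "clock": time; "q": joint angles; "qd": joint speeds; "joint_torque": joint torques, N m; "tool_pos": TCP position; "eef_rot": TCP orientation; "contact_force": force on the tool from outside, world axes, zero at the start; "moment": the same for the moment, N m; "opening": opening from 0.0 (shut) to 1.0 (fully open); "finger_force": force on a finger pad.
Only numpy, scipy, OpenCV 4.12 (cv2) and the standard library are available. Lean on these libraries where they do the work, as an engineer would, in place of code of your own. Each camera call takes 0.05 s, during which the arm holds its last target. There are 200 camera calls.

## Working session

There is one attempt and no reset: what is moved stays moved. The work goes in short steps, Python scripts to look and compute and a shell command to move; the robot and the scene stay as the last step left them, time stands still between calls to the robot, and variables do not carry over. Pictures are saved under pics/ and viewed, at most 10 in all, crops included, and the job is handed in when it is done.

```bash
mkdir -p pics
python3 - <<'E'
from plant import r
import cv2
for n in("scene","top"):
    cv2.imwrite(f"pics/{n}0.png",cv2.cvtColor(r.snapshot(n),cv2.COLOR_RGB2BGR))
    c=r.camera_info(n);print(n,c)
    for q in("timer_yellow","timer_blue","timer_red","timer_green"):
        print(q,[( [round(float(v)) for v in d["bbox"]],round(d["p"],2)) for d in r.search_frame(n,q)])
s=r.get_state();print(s["clock"],s["tool_pos"],s["eef_rot"],s["contact_force"],s["opening"],r.grip_point_offset)
E
```

```text
scene {'mtx': array([[384.89140642,   0.        , 257.36146119],
       [  0.        , 384.89140642, 193.1826791 ],
       [  0.        ,   0.        ,   1.        ]]), 'k1': -0.11560018587979241, 'R': array([[-0.48039589, -0.87673447,  0.02358951],
       [-0.41306066,  0.20244111, -0.88791806],
       [ 0.77369289, -0.43629608, -0.45939639]]), 't': array([0.40117246, 0.29356317, 0.78087179])}
timer_yellow [([300, 203, 322, 224], 0.8), ([248, 238, 271, 266], 0.72), ([234, 222, 254, 244], 0.61), ([366, 202, 374, 207], 0.23)]
timer_blue [([266, 159, 280, 178], 0.68), ([355, 200, 382, 221], 0.67), ([328, 188, 346, 210], 0.55)]
timer_red [([191, 239, 219, 265], 0.67)]
timer_green [([278, 223, 304, 245], 0.56)]
top {'mtx': array([[417.47019441,   0.        , 262.54382237],
       [  0.        , 417.47019441, 188.32790548],
       [  0.        ,   0.        ,   1.        ]]), 'k1': -0.13807642583297688, 'R': array([[-0.00977421, -0.99991537, -0.00858591],
       [-0.98175355,  0.01122665, -0.18982607],
       [ 0.18990639,  0.00657385, -0.98178019]]), 't': array([0.1294054 , 0.63438144, 1.01993238])}
timer_yellow [([213, 225, 237, 251], 0.92), ([304, 229, 328, 251], 0.69), ([209, 266, 236, 291], 0.63)]
timer_blue [([366, 252, 395, 276], 0.82), ([346, 206, 372, 233], 0.75), ([318, 107, 345, 130], 0.55)]
timer_red [([162, 236, 192, 263], 0.56)]
timer_green [([258, 248, 282, 271], 0.89)]
0.5 [ 0.25585578 -0.57021901  0.23869318] [ 9.77846089e-01  2.09325169e-01 -2.01559694e-05 -1.25702709e-05] [-0.13503424  0.05454961 -0.14970631] 1.0005061981338232 0.0187
```

View pics/scene0.png

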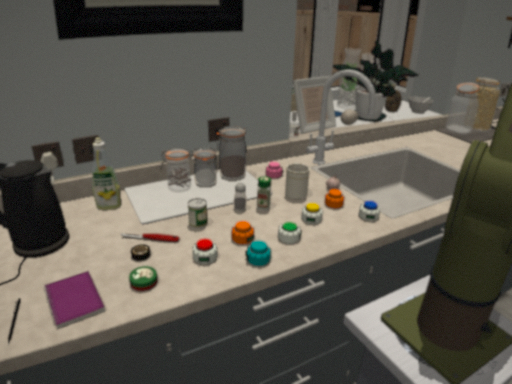

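View pics/top0.png

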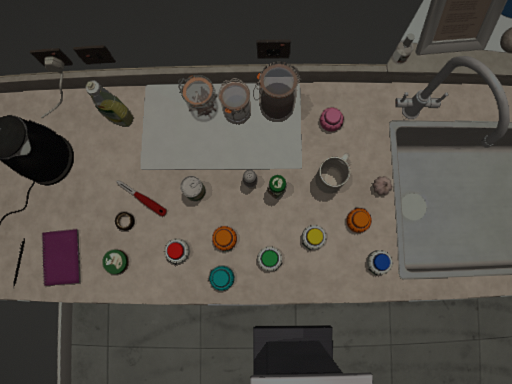

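Candidates:
- **Yellow:** white puck with yellow cap at top (314,237) / scene (312,210). Look-alikes are orange at top (225,238) and (359,220), and turquoise at (221,278).
- **Blue:** white puck with blue cap at top (380,262) / scene (370,208). Its look-alikes are the same orange ones and pink at (332,119).

Next I'll triangulate the caps and check the choice in a close crop.

```bash
cat > h.py <<'E'
import numpy as np, cv2
from plant import r
from scipy.optimize import least_squares
def proj(n,X):
    c=r.camera_info(n);p=c["R"]@np.asarray(X)+c["t"];s=p[:2]/p[2];s=s*(1+c["k1"]*(s@s))
    return c["mtx"][:2,:2]@s+c["mtx"][:2,2]
def tri(obs):
    f=least_squares(lambda X:np.concatenate([proj(n,X)-u for n,u in obs]),[.6,0,.04]);return f.x,np.sqrt(np.mean(f.fun**2))
def onplane(n,u,z):
    f=least_squares(lambda v:proj(n,[v[0],v[1],z])-u,[.6,0]);return f.x
H={"yellow":(22,35),"blue":(105,130)}
def capmask(img,col,c,w=16):
    hsv=cv2.cvtColor(img,cv2.COLOR_RGB2HSV);m=np.zeros(img.shape[:2],bool)
    x,y=map(int,c);sl=np.s_[y-w:y+w,x-w:x+w];h=hsv[sl];lo,hi=H[col]
    m[sl]=(h[...,0]>=lo)&(h[...,0]<=hi)&(h[...,1]>110)&(h[...,2]>60)
    return m
E
python3 - <<'E'
from h import *
A={n:cv2.cvtColor(cv2.imread(f"pics/{n}0.png"),cv2.COLOR_BGR2RGB) for n in("scene","top")}
S={"yellow":dict(scene=(312,208),top=(314,237)),"blue":dict(scene=(371,206),top=(380,262))}
for c,d in S.items():
    obs=[]
    for n,u in d.items():
        ys,xs=np.nonzero(capmask(A[n],c,u));obs.append((n,np.array([xs.mean(),ys.mean()])))
        print(c,n,len(xs),obs[-1][1],xs.min(),xs.max(),ys.min(),ys.max(),"plane.048",onplane(n,obs[-1][1],.048))
    print(" tri",tri(obs))
# others, base approx from top view at mid height
for nm,u,z in [("mug",(334,172),.1),("garlic",(382,186),.04),("orangeR",(359,219),.048),("green",(269,258),.045),("spice",(277,183),.1),("faucet",(440,90),.25),("sinkcorner",(400,278),0),("edge",(300,303),0)]:
    print(nm,onplane("top",u,z))
a=cv2.resize(A["top"][200:290,290:410],None,fx=5,fy=5,interpolation=2);b=cv2.resize(A["scene"][165:240,280:400],(600,375)[::1],interpolation=2)
cv2.imwrite("pics/crop1.png",cv2.cvtColor(np.hstack([cv2.resize(a,(400,300)),cv2.resize(b,(400,300))]),cv2.COLOR_RGB2BGR))
E
```

```text
yellow scene 109 [312.32110092 206.88073394] 306 319 202 211 plane.048 [ 0.50505562 -0.00600197]
yellow top 209 [314.6507177 236.0861244] 307 322 228 244 plane.048 [ 0.51160591 -0.01008328]
 tri (array([ 0.51177025, -0.01086307,  0.04341267]), np.float64(0.09112861848967506))
blue scene 77 [370.12987013 204.64935065] 365 376 201 208 plane.048 [ 0.43584142 -0.1759199 ]
blue top 191 [382.02094241 261.54973822] 375 389 254 269 plane.048 [ 0.44310899 -0.18243826]
 tri (array([ 0.44316027, -0.18402422,  0.04234592]), np.float64(0.0073337233656336305))
mug [ 0.66811175 -0.05818556]
garlic [ 0.64252438 -0.19608134]
orangeR [ 0.55414856 -0.12739239]
green [0.45724419 0.10805056]
spice [0.64139693 0.0861221 ]
faucet [ 0.82556873 -0.29021878]
sinkcorner [ 0.39856476 -0.24295513]
edge [0.33941178 0.02761801]
```

View pics/crop1.png

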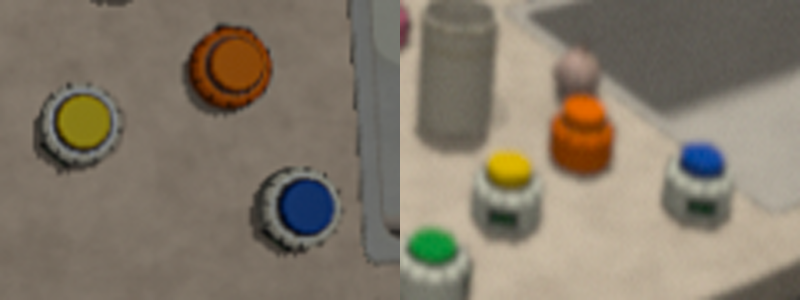

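The crop shows the yellow (left) and blue (right) caps, each on a white puck with a display, and the orange one is all orange. The triangulated cap heights are about 43 mm. That is a mid-cap value including side wall, consistent with caps that are up with tops at 48 mm. I'm moving over yellow with the hand shut.

```bash
python3 -m jog '[{"dx":0.03,"dy":0.06,"hand":1},{"dx":0.057,"dy":0.124,"hand":1},{"dx":0.057,"dy":0.124,"hand":1},{"dx":0.057,"dy":0.124,"hand":1},{"dx":0.057,"dy":0.124,"hand":1}]' 20; python3 -m jog '[{"dx":0.057,"dy":0.124,"hand":1},{"dx":0.057,"dy":0.124,"hand":1},{"dx":0.057,"dy":0.124,"hand":1},{"dx":0.057,"dy":0.124,"hand":1},{"dx":0.057,"dy":0.124,"hand":1}]';  python3 -m jog '[{"dx":0.057,"dy":0.124,"hand":1},{"dx":0.057,"dy":0.124,"hand":1},{"dx":0.057,"dy":0.124,"hand":1},{"dx":0.057,"dy":0.124,"hand":1},{"dx":0.057,"dy":0.124,"hand":1}]'
```

```text
invalid input
invalid input
invalid input
```

```bash
python3 -m jog '[{"wx":0,"wy":0,"wz":0,"dx":0.03,"dy":0.06,"dz":0,"hand":1},{"wx":0,"wy":0,"wz":0,"dx":0.057,"dy":0.124,"dz":0,"hand":1},{"wx":0,"wy":0,"wz":0,"dx":0.057,"dy":0.124,"dz":0,"hand":1},{"wx":0,"wy":0,"wz":0,"dx":0.057,"dy":0.124,"dz":0,"hand":1},{"wx":0,"wy":0,"wz":0,"dx":0.057,"dy":0.124,"dz":0,"hand":1}]' 20
```

```text
clock: 0.92
tool_pos: [0.3209, -0.4299, 0.2389]
eef_rot: [0.978, 0.209, 0.0, 0.0]
contact_force: [0.9, 0.7, 0.7]
opening: 0.645
finger_force: 0.0
```

```bash
python3 -m jog '[{"wx":0,"wy":0,"wz":0,"dx":0.058,"dy":0.128,"dz":0,"hand":1},{"wx":0,"wy":0,"wz":0,"dx":0.058,"dy":0.128,"dz":0,"hand":1},{"wx":0,"wy":0,"wz":0,"dx":0.058,"dy":0.128,"dz":0,"hand":1},{"wx":0,"wy":0,"wz":0,"dx":0.058,"dy":0.128,"dz":0,"hand":1},{"wx":0,"wy":0,"wz":0,"dx":0.058,"dy":0.128,"dz":0,"hand":1}]'; python3 -m jog '[{"wx":0,"wy":0,"wz":0,"dx":0.058,"dy":0.128,"dz":0,"hand":1},{"wx":0,"wy":0,"wz":0,"dx":0.058,"dy":0.128,"dz":0,"hand":1},{"wx":0,"wy":0,"wz":0,"dx":0.058,"dy":0.128,"dz":0,"hand":1},{"wx":0,"wy":0,"wz":0,"dx":0.058,"dy":0.128,"dz":0,"hand":1},{"wx":0,"wy":0,"wz":0,"dx":0.058,"dy":0.128,"dz":0,"hand":1}]'
```

```text
clock: 1.33
tool_pos: [0.3935, -0.2697, 0.239]
eef_rot: [0.978, 0.209, 0.0, 0.0]
contact_force: [-0.3, -1.0, 0.0]
opening: 0.266
finger_force: 0.0
clock: 1.75
tool_pos: [0.466, -0.1096, 0.239]
eef_rot: [0.978, 0.209, 0.0, 0.0]
contact_force: [-0.2, -0.7, 0.8]
opening: 0.006
finger_force: 0.0
```

```bash
python3 -m jog '[{"wx":0,"wy":0,"wz":0,"dx":0.055,"dy":0.12,"dz":0,"hand":1},{"wx":0,"wy":0,"wz":0,"dx":0.055,"dy":0.12,"dz":0,"hand":1},{"wx":0,"wy":0,"wz":0,"dx":0.045,"dy":0.1,"dz":0,"hand":1},{"wx":0,"wy":0,"wz":0,"dx":0.026,"dy":0.058,"dz":0,"hand":1},{"wx":0,"wy":0,"wz":0,"dx":0,"dy":0,"dz":-0.1,"hand":1}]'; python3 -m jog '[{"wx":0,"wy":0,"wz":0,"dx":0,"dy":0,"dz":-0.15,"hand":1},{"wx":0,"wy":0,"wz":0,"dx":0,"dy":0,"dz":-0.15,"hand":1},{"wx":0,"wy":0,"wz":0,"dx":0,"dy":0,"dz":-0.12,"hand":1},{"wx":0,"wy":0,"wz":0,"dx":0,"dy":0,"dz":-0.08,"hand":1},{"wx":0,"wy":0,"wz":0,"dx":0,"dy":0,"dz":0,"hand":1}]'
python3 - <<'E'
from h import *
a=[cv2.cvtColor(r.snapshot(n),cv2.COLOR_RGB2BGR) for n in("top","scene")]
s=r.get_state();print(s["tool_pos"],s["contact_force"],proj("top",s["tool_pos"]),proj("scene",s["tool_pos"]),proj("scene",[.511,-.0105,.048]))
cv2.imwrite("pics/c2.png",np.hstack([cv2.resize(a[0][200:275,265:365],(400,300),interpolation=2),cv2.resize(a[1][165:240,262:362],(400,300),interpolation=2)]))
E
```

```text
clock: 2.17
tool_pos: [0.5159, -0.0063, 0.217]
eef_rot: [0.977, 0.213, 0.006, -0.001]
contact_force: [-0.1, -0.7, 0.3]
opening: 0.002
finger_force: 0.0
clock: 2.58
tool_pos: [0.5084, -0.0116, 0.0854]
eef_rot: [0.978, 0.21, -0.003, -0.001]
contact_force: [0.5, 0.2, 1.0]
opening: 0.004
finger_force: 0.0
[ 0.51066975 -0.01164969  0.08875835] [-0.14108328  0.67440108 -0.12553148] [317.17195168 235.18358622] [313.97837455 193.67326227] [312.37145574 205.68819737]
```

View pics/c2.png

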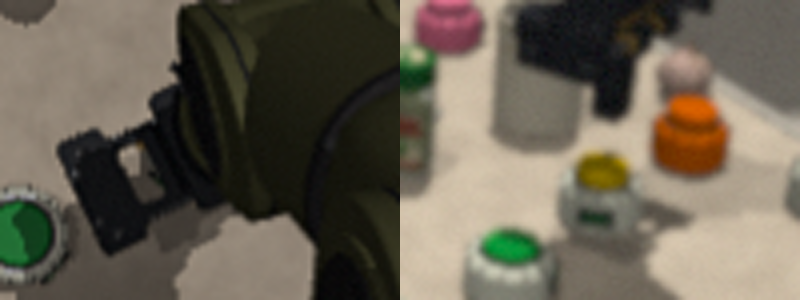

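Crop: the tips (scene px 315,192) hang over the yellow cap (scene px 312,206), matching the projection. I'm descending.

```bash
python3 -m jog '[{"wx":0,"wy":0,"wz":0,"dx":0,"dy":0,"dz":-0.05,"hand":1},{"wx":0,"wy":0,"wz":0,"dx":0,"dy":0,"dz":-0.05,"hand":1},{"wx":0,"wy":0,"wz":0,"dx":0,"dy":0,"dz":-0.03,"hand":1},{"wx":0,"wy":0,"wz":0,"dx":0,"dy":0,"dz":-0.006,"hand":1},{"wx":0,"wy":0,"wz":0,"dx":0,"dy":0,"dz":0,"hand":1}]'; python3 -m jog '[{"wx":0,"wy":0,"wz":0,"dx":0,"dy":0,"dz":-0.006,"hand":1},{"wx":0,"wy":0,"wz":0,"dx":0,"dy":0,"dz":-0.006,"hand":1},{"wx":0,"wy":0,"wz":0,"dx":0,"dy":0,"dz":-0.006,"hand":1},{"wx":0,"wy":0,"wz":0,"dx":0,"dy":0,"dz":-0.006,"hand":1},{"wx":0,"wy":0,"wz":0,"dx":0,"dy":0,"dz":0,"hand":1}]'
```

```text
clock: 3.1
tool_pos: [0.5112, -0.0117, 0.0555]
eef_rot: [0.978, 0.209, 0.001, 0.0]
contact_force: [0.7, 0.2, -0.0]
opening: 0.01
finger_force: 0.0
clock: 3.52
tool_pos: [0.5106, -0.0117, 0.0487]
eef_rot: [0.978, 0.209, -0.0, 0.0]
contact_force: [0.3, -0.1, -0.0]
opening: 0.003
finger_force: 0.0
```

```bash
python3 -m jog '[{"wx":0,"wy":0,"wz":0,"dx":0,"dy":0,"dz":-0.006,"hand":1},{"wx":0,"wy":0,"wz":0,"dx":0,"dy":0,"dz":-0.006,"hand":1},{"wx":0,"wy":0,"wz":0,"dx":0,"dy":0,"dz":-0.006,"hand":1},{"wx":0,"wy":0,"wz":0,"dx":0,"dy":0,"dz":-0.006,"hand":1},{"wx":0,"wy":0,"wz":0,"dx":0,"dy":0,"dz":0,"hand":1}]';python3 -m jog '[{"wx":0,"wy":0,"wz":0,"dx":0,"dy":0,"dz":-0.004,"hand":1},{"wx":0,"wy":0,"wz":0,"dx":0,"dy":0,"dz":-0.004,"hand":1},{"wx":0,"wy":0,"wz":0,"dx":0,"dy":0,"dz":0,"hand":1}]'
```

```text
clock: 3.93
tool_pos: [0.5107, -0.0117, 0.0425]
eef_rot: [0.978, 0.209, -0.0, 0.0]
contact_force: [0.1, 1.0, 1.7]
opening: 0.006
finger_force: 0.4
clock: 4.18
tool_pos: [0.5107, -0.0117, 0.0406]
eef_rot: [0.978, 0.209, 0.0, 0.0]
contact_force: [0.4, -0.1, 0.9]
opening: 0.001
finger_force: 0.6
```

```bash
python3 -m jog '[{"wx":0,"wy":0,"wz":0,"dx":0,"dy":0,"dz":-0.004,"hand":1},{"wx":0,"wy":0,"wz":0,"dx":0,"dy":0,"dz":-0.004,"hand":1}]';python3 -m jog '[{"wx":0,"wy":0,"wz":0,"dx":0,"dy":0,"dz":-0.003,"hand":1},{"wx":0,"wy":0,"wz":0,"dx":0,"dy":0,"dz":0,"hand":1}]'
```

```text
clock: 4.35
tool_pos: [0.5107, -0.0117, 0.0387]
eef_rot: [0.978, 0.209, 0.0, 0.0]
contact_force: [-0.4, 0.2, 3.1]
opening: 0.009
finger_force: 1.5
clock: 4.52
tool_pos: [0.5107, -0.0117, 0.0382]
eef_rot: [0.978, 0.209, 0.0, 0.0]
contact_force: [-1.2, -0.3, 6.4]
opening: 0.004
finger_force: 2.7
```

Force is rising near the bottom. A little more, until it's clearly bottomed out.

```bash
python3 -m jog '[{"wx":0,"wy":0,"wz":0,"dx":0,"dy":0,"dz":-0.002,"hand":1},{"wx":0,"wy":0,"wz":0,"dx":0,"dy":0,"dz":0,"hand":1}]';python3 -m jog '[{"wx":0,"wy":0,"wz":0,"dx":0,"dy":0,"dz":-0.002,"hand":1},{"wx":0,"wy":0,"wz":0,"dx":0,"dy":0,"dz":0,"hand":1}]'
```

```text
clock: 4.68
tool_pos: [0.5107, -0.0117, 0.0382]
eef_rot: [0.978, 0.209, 0.0, 0.0]
contact_force: [-1.0, -0.2, 10.1]
opening: 0.006
finger_force: 5.1
clock: 4.85
tool_pos: [0.5107, -0.0118, 0.0381]
eef_rot: [0.978, 0.209, 0.0, 0.0]
contact_force: [-1.8, 0.6, 15.0]
opening: 0.005
finger_force: 7.5
```

```bash
python3 -m jog '[{"wx":0,"wy":0,"wz":0,"dx":0,"dy":0,"dz":0.01,"hand":1},{"wx":0,"wy":0,"wz":0,"dx":0,"dy":0,"dz":0.04,"hand":1},{"wx":0,"wy":0,"wz":0,"dx":0,"dy":0,"dz":0.1,"hand":1},{"wx":0,"wy":0,"wz":0,"dx":0,"dy":0,"dz":0.12,"hand":1},{"wx":0,"wy":0,"wz":0,"dx":0,"dy":0,"dz":0.06,"hand":1}]'; python3 -m jog '[{"wx":0,"wy":0,"wz":0,"dx":-0.042,"dy":-0.106,"dz":0,"hand":1},{"wx":0,"wy":0,"wz":0,"dx":-0.046,"dy":-0.115,"dz":0,"hand":1},{"wx":0,"wy":0,"wz":0,"dx":-0.046,"dy":-0.115,"dz":0,"hand":1},{"wx":0,"wy":0,"wz":0,"dx":-0.046,"dy":-0.115,"dz":0,"hand":1},{"wx":0,"wy":0,"wz":0,"dx":-0.046,"dy":-0.115,"dz":0,"hand":1}]'; python3 -m jog '[{"wx":0,"wy":0,"wz":0,"dx":-0.03,"dy":-0.076,"dz":0,"hand":1},{"wx":0,"wy":0,"wz":0,"dx":-0.016,"dy":-0.04,"dz":0,"hand":1},{"wx":0,"wy":0,"wz":0,"dx":0,"dy":0,"dz":0,"hand":1},{"wx":0,"wy":0,"wz":0,"dx":0,"dy":0,"dz":0,"hand":1},{"wx":0,"wy":0,"wz":0,"dx":0,"dy":0,"dz":0,"hand":1}]'
python3 - <<'E'
from h import *
a=[cv2.cvtColor(r.snapshot(n),cv2.COLOR_RGB2BGR) for n in("top","scene")]
s=r.get_state();print(s["tool_pos"],s["contact_force"],proj("scene",s["tool_pos"]))
for n,u in(("top",(314,237)),("scene",(312,208))):
    ys,xs=np.nonzero(capmask(a[n=="scene"][...,::-1].copy(),"yellow",u));print(n,len(xs),xs.mean(),ys.mean(),proj(n,[.511,-.0105,.038]),proj(n,[.511,-.0105,.048]))
cv2.imwrite("pics/c3.png",np.hstack([cv2.resize(a[0][200:290,290:410],(400,300),interpolation=2),cv2.resize(a[1][165:240,290:390],(400,300),interpolation=2)]))
E
```

```text
clock: 5.27
tool_pos: [0.5114, -0.0118, 0.122]
eef_rot: [0.978, 0.209, 0.001, 0.0]
contact_force: [0.3, 0.0, -0.3]
opening: 0.007
finger_force: 0.0
clock: 5.68
tool_pos: [0.4535, -0.1544, 0.1198]
eef_rot: [0.978, 0.21, 0.0, 0.0]
contact_force: [-0.4, -0.4, 0.2]
opening: 0.01
finger_force: 0.0
clock: 6.1
tool_pos: [0.4437, -0.1804, 0.1196]
eef_rot: [0.978, 0.211, 0.001, -0.0]
contact_force: [-0.4, 0.1, 0.0]
opening: 0.002
finger_force: 0.0
[ 0.44364017 -0.18033062  0.11953977] [-0.10695444  0.32807629 -0.07444726] [373.1134303  182.45733761]
top 200 314.31 236.18 [314.3774439  236.61456804] [314.81902941 236.31922683]
scene 79 312.1012658227848 208.56962025316454 [312.07431263 208.56854917] [312.37145574 205.68819737]
```

View pics/c3.png

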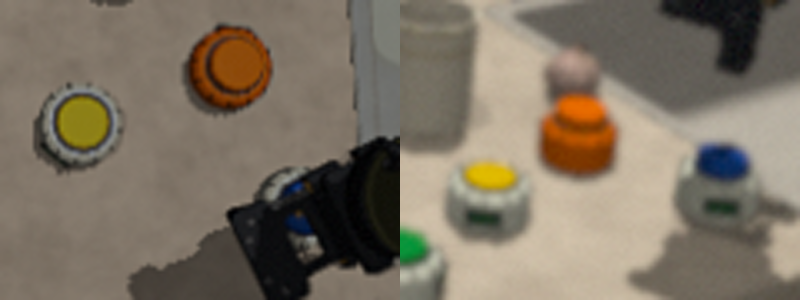

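The yellow cap now sits low: its scene centroid is at row 208.6, as predicted for fully down, and the puck hasn't moved. The tips are over blue (scene 370,205). Pressing blue next.

```bash
python3 -m jog '[{"wx":0,"wy":0,"wz":0,"dx":-0.002,"dy":-0.008,"dz":-0.06,"hand":1},{"wx":0,"wy":0,"wz":0,"dx":0,"dy":0,"dz":-0.1,"hand":1},{"wx":0,"wy":0,"wz":0,"dx":0,"dy":0,"dz":-0.07,"hand":1},{"wx":0,"wy":0,"wz":0,"dx":0,"dy":0,"dz":-0.03,"hand":1},{"wx":0,"wy":0,"wz":0,"dx":0,"dy":0,"dz":0,"hand":1}]'; python3 -m jog '[{"wx":0,"wy":0,"wz":0,"dx":0,"dy":0,"dz":-0.006,"hand":1},{"wx":0,"wy":0,"wz":0,"dx":0,"dy":0,"dz":-0.006,"hand":1},{"wx":0,"wy":0,"wz":0,"dx":0,"dy":0,"dz":-0.006,"hand":1},{"wx":0,"wy":0,"wz":0,"dx":0,"dy":0,"dz":-0.006,"hand":1},{"wx":0,"wy":0,"wz":0,"dx":0,"dy":0,"dz":0,"hand":1}]'; python3 -m jog '[{"wx":0,"wy":0,"wz":0,"dx":0,"dy":0,"dz":-0.006,"hand":1},{"wx":0,"wy":0,"wz":0,"dx":0,"dy":0,"dz":-0.006,"hand":1},{"wx":0,"wy":0,"wz":0,"dx":0,"dy":0,"dz":-0.006,"hand":1},{"wx":0,"wy":0,"wz":0,"dx":0,"dy":0,"dz":-0.006,"hand":1},{"wx":0,"wy":0,"wz":0,"dx":0,"dy":0,"dz":0,"hand":1}]'
```

```text
clock: 6.62
tool_pos: [0.4418, -0.1828, 0.0532]
eef_rot: [0.978, 0.21, -0.001, -0.001]
contact_force: [0.1, 0.0, 0.1]
opening: 0.003
finger_force: 0.0
clock: 7.03
tool_pos: [0.4424, -0.1844, 0.0488]
eef_rot: [0.978, 0.209, 0.0, 0.0]
contact_force: [-0.3, 0.3, -0.3]
opening: 0.0
finger_force: 0.0
clock: 7.45
tool_pos: [0.4424, -0.1844, 0.0423]
eef_rot: [0.978, 0.209, 0.0, 0.0]
contact_force: [-0.5, -0.2, 1.6]
opening: 0.004
finger_force: 0.6
```

```bash
python3 -m jog '[{"wx":0,"wy":0,"wz":0,"dx":0,"dy":0,"dz":-0.004,"hand":1},{"wx":0,"wy":0,"wz":0,"dx":0,"dy":0,"dz":-0.004,"hand":1},{"wx":0,"wy":0,"wz":0,"dx":0,"dy":0,"dz":-0.004,"hand":1},{"wx":0,"wy":0,"wz":0,"dx":0,"dy":0,"dz":-0.004,"hand":1},{"wx":0,"wy":0,"wz":0,"dx":0,"dy":0,"dz":0,"hand":1}]';python3 -m jog '[{"wx":0,"wy":0,"wz":0,"dx":0,"dy":0,"dz":-0.003,"hand":1},{"wx":0,"wy":0,"wz":0,"dx":0,"dy":0,"dz":0,"hand":1}]'
```

```text
clock: 7.87
tool_pos: [0.4424, -0.1843, 0.0383]
eef_rot: [0.978, 0.209, 0.0, 0.0]
contact_force: [0.1, 0.0, 1.0]
opening: 0.003
finger_force: 0.6
clock: 8.03
tool_pos: [0.4423, -0.1844, 0.0382]
eef_rot: [0.978, 0.209, 0.0, 0.0]
contact_force: [-0.2, -0.8, 7.6]
opening: 0.004
finger_force: 3.6
```

Now a firm seat, then straight up and away.

```bash
python3 -m jog '[{"wx":0,"wy":0,"wz":0,"dx":0,"dy":0,"dz":-0.004,"hand":1},{"wx":0,"wy":0,"wz":0,"dx":0,"dy":0,"dz":0,"hand":1}]';python3 -m jog '[{"wx":0,"wy":0,"wz":0,"dx":0,"dy":0,"dz":0.01,"hand":1},{"wx":0,"wy":0,"wz":0,"dx":0,"dy":0,"dz":0.04,"hand":1},{"wx":0,"wy":0,"wz":0,"dx":0,"dy":0,"dz":0.1,"hand":1},{"wx":0,"wy":0,"wz":0,"dx":0,"dy":0,"dz":0.15,"hand":1},{"wx":0,"wy":0,"wz":0,"dx":0,"dy":0,"dz":0.15,"hand":1}]'; python3 -m jog '[{"wx":0,"wy":0,"wz":0,"dx":0,"dy":-0.12,"dz":0.1,"hand":1},{"wx":0,"wy":0,"wz":0,"dx":-0.03,"dy":-0.14,"dz":0.05,"hand":1},{"wx":0,"wy":0,"wz":0,"dx":-0.03,"dy":-0.14,"dz":0,"hand":1},{"wx":0,"wy":0,"wz":0,"dx":-0.03,"dy":-0.14,"dz":0,"hand":1},{"wx":0,"wy":0,"wz":0,"dx":-0.03,"dy":-0.12,"dz":0,"hand":1}]'; python3 -m jog '[{"wx":0,"wy":0,"wz":0,"dx":-0.03,"dy":-0.1,"dz":0,"hand":1},{"wx":0,"wy":0,"wz":0,"dx":0,"dy":-0.05,"dz":0,"hand":1},{"wx":0,"wy":0,"wz":0,"dx":0,"dy":0,"dz":0,"hand":1},{"wx":0,"wy":0,"wz":0,"dx":0,"dy":0,"dz":0,"hand":1},{"wx":0,"wy":0,"wz":0,"dx":0,"dy":0,"dz":0,"hand":1}]'
python3 - <<'E'
from h import *
a=[cv2.cvtColor(r.snapshot(n),cv2.COLOR_RGB2BGR) for n in("top","scene")]
for c,P,us in(("yellow",[.511,-.0105],((314,237),(312,208))),("blue",[.4428,-.183],((380,262),(371,206)))):
  for i,n in enumerate(("top","scene")):
    ys,xs=np.nonzero(capmask(a[i][...,::-1].copy(),c,us[i]));print(c,n,len(xs),xs.mean(),ys.mean(),proj(n,P+[.038]),proj(n,P+[.048]))
cv2.imwrite("pics/c4.png",np.hstack([cv2.resize(a[0][200:290,290:410],(400,300),interpolation=2),cv2.resize(a[1][165:240,290:390],(400,300),interpolation=2)]))
E
```

```text
clock: 8.2
tool_pos: [0.4424, -0.1844, 0.038]
eef_rot: [0.978, 0.209, 0.001, 0.001]
contact_force: [-1.8, 0.8, 17.5]
opening: 0.008
finger_force: 8.9
clock: 8.62
tool_pos: [0.4407, -0.1837, 0.1501]
eef_rot: [0.978, 0.21, -0.002, -0.001]
contact_force: [0.6, -0.5, 0.5]
opening: 0.003
finger_force: 0.0
clock: 9.03
tool_pos: [0.4108, -0.3516, 0.1875]
eef_rot: [0.978, 0.209, -0.0, 0.0]
contact_force: [0.2, 0.4, 0.1]
opening: 0.007
finger_force: 0.0
clock: 9.45
tool_pos: [0.405, -0.3847, 0.1867]
eef_rot: [0.978, 0.21, 0.0, -0.001]
contact_force: [0.4, -0.2, -0.1]
opening: 0.004
finger_force: 0.0
yellow top 201 314.33830845771143 236.2089552238806 [314.3774439  236.61456804] [314.81902941 236.31922683]
yellow scene 80 312.1125 208.525 [312.07431263 208.56854917] [312.37145574 205.68819737]
blue top 191 381.0890052356021 261.62303664921467 [381.19511777 261.73633158] [382.24057672 261.66526151]
blue scene 52 369.78846153846155 206.15384615384616 [369.73687521 205.99219647] [370.24531814 203.17794887]
```

View pics/c4.png

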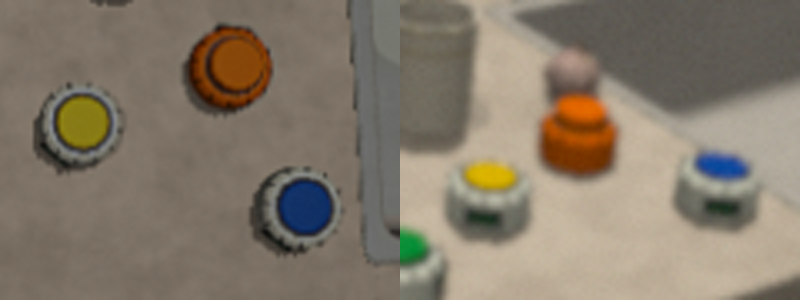

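Both caps sit fully down where predicted, the pucks haven't moved, and the hand is clear.

```bash
python3 -c "
from plant import r
print(r.finish_job())"
```

```text
the job is handed in; nothing more can be done
None
```

I pressed the yellow timer's cap fully down, then the blue one's, drew the hand clear and handed the job in at about 9.5 s; the last pictures show both caps seated, their timers unmoved and nothing around them disturbed.

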